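Clear the bead mill's lid and hold it open

ROBOT

A 6-joint arm with a two-finger parallel gripper is mounted at the origin on the work surface; the furniture and walls round the work are solid. World frame = base frame: x ahead of the robot, y to its left, z up, the work surface at z = 0. Lengths are in mm, angles in rad, forces in N, time in s.
With the tool pointing down it reaches from about 275 to 825 mm from the base axis. Payload 5.2 kg.
Tool frame: the origin (TCP) lies on the mounting face of the last link; the fingertips stand 186 mm ahead of it and the grasp point (between the pads) lies ahead of it (bot.tcp_to_grasp is the z of the grasp point in the tool frame, in mm); z points along the fingers, x is the direction in which the jaws open and shut, and the axes are right-handed (so a half turn about z gives the same grasp; the last joint's range is limited). The gripper opens to 93 mm and grips with 3 to 60 N. Pads are 15 mm wide; open, the fingers measure 128 mm over their backs; the gripper's body (75 mm by 188 mm) begins 65 mm behind the grasp point.
Start: joints at [1, 0.259, 1.535, -0, 1.348, -0.203], TCP at [197.739, 513.231, 404.753] pointing down, gripper open.
Joint ranges: [-3.14, 3.14], [-0.91, 2.08], [0.19, 2.58], [-1.22, 4.36], [0.22, 2.71], [-3.12, 3.12]. Speed limits (rad/s): [2.57, 2.57, 3.14, 3.14, 3.14, 3.14].

INTERFACE

Orientations are given as a 3x3 rotation matrix whose columns are the frame's x, y, z axes.
In Python, from plant import bot gives the robot as it stands.
- The arm moves only by the tool send_rows, never from a script. Its arguments are lists of equal length, an entry for each row: "linear": the shift along the tool's x, y, z in m, a list of three; "turn": the turn about the tool's z in degrees; "jaw": the finger opening in m, from 0 to 0.093. A call has 1 to 12 rows; each row is the pose to reach, as a shift and turn from the pose commanded when the call began, along the tool's axes at that moment; what a row does not reach only later rows make up. A row lasts 1/12 s, in which the tool goes at most 41.7 mm and 7.16 degrees, less where a joint would pass 70% of its speed; a pose out of reach is approached as far as the arm can. A call with a gripper value outside its range is refused whole. The fingers move at their own pace and stop on an object; "newtons" is the grip in N (left out, the last holds). Time passes only in rows, so rows that repeat a pose let the fingers close. It gives the time, the measured TCP pose, the force and the opening at its end, in the units of the state.
- bot.sense(): the state, without advancing time (a new reading comes with each control period).
- bot.get_image(name): name is "scene" or "top"; returns a dict with "img" (400x640x3 uint8, red, green, blue), "vertical_fov" (degrees; the focal length in pixels is half the picture's height over the tangent of half this angle, whatever the lens; pixels are square), "cx", "cy" (the principal point, pixels), "extrinsics" (4x4, takes a point from camera to world coordinates). Camera axes: x right, y down, z forward; pixel columns grow to the right and rows downward; lengths in mm; the calibration is good to about 2 mm. A picture is of the moment at which its call begins. There is no depth.
- bot.sign_off(): hands the job in, once; it reports no verdict.
The state is a dict: "clock": time; "joint_pos": joint angles; "joint_vel": joint speeds; "effort": joint torques, N m; "position": TCP position; "tcp_rot": TCP orientation; "force": force on the tool from outside, world axes, zero at the start; "ft_torque": the same for the moment, N m; "width": finger opening in mm.
Only numpy, scipy, OpenCV 4.12 (cv2) and the standard library are available. Lean on these libraries where they do the work, as an engineer would, in place of code of your own. Each camera call takes 0.05 s, during which the arm holds its last target.

TASK

The bead mill has finished its run, but somebody left the red ear defenders standing on its lid. Hang them by the headband over the horizontal rod of the retort stand and let go, then lift the mill's lid by its handle and keep holding it about 60 degrees open, ready for a colleague to take the tubes out: finish while still holding it there. The lid falls shut by itself, so do not let it drop, and leave the other things on the table where they are.

Things in the scene. Friction and masses are not known exactly. Their poses are not given: they have to be found in the camera images.
- mill: Bead mill, a heavy white box-shaped bench machine fixed to the table, 190 mm deep (its x), 200 mm wide (its y), 125 mm high with the grey lid shut. Origin at the centre of its underside on the table; its front (display, knob, lid handle) faces its -x.
- mill_lid (a joint): Angle in rad of the mill's flat grey lid: 0 shut, 1.047 is 60 degrees open, stop at 1.35. The lid (184 mm long from hinge to front edge, 200 mm wide, 25 mm thick, 0.6 kg) is hinged at the back and its front swings up and back; it has no stay and falls shut from any angle.
- lid_handle (a point): Middle of the lid's handle, a round steel bar 12 mm thick and 100 mm long, level, along the mill's y, standing 36 mm (bar centre) in front of the lid's front edge on two arms at its ends; held lightly, the bar turns between the fingers as the lid swings. 112.5 mm above the table when shut. It moves with the lid: on a circle of 220 mm radius about the hinge. Its axes are the lid's.
- lid_hinge (a point): Point on the lid's hinge axis, in the middle of the mill's width, 89 mm behind the mill's centre and 100 mm above the table. The axis is level, along the mill's y.
- ear_defenders: Red ear defenders, a stiff headband arch with two cups, 0.19 kg, 159 mm wide (their y, from cup to cup), 64 mm deep (their x), 152 mm high, standing upright on the cups on the mill's lid at the start. Origin between the cups at the level of their underside; z points up to the crown. The free gap between the cups is 74 mm.
- crown_pad (a point): Centre of the black pad at the crown of the headband, the place to grasp: the pad measures 34 mm along the ear defenders' x, 60 mm along y, 22 mm high, 141 mm above the underside of the cups. Its flat underside (11 mm below this point) is what rests on the rod. Axes as the ear defenders.
- stand: Low retort stand fixed to the table: flat blue base plate, steel upright 210 mm high, grey clamp, and one horizontal steel rod. Origin on the table under the upright; the rod runs from the upright along the stand's -x and ends free 202 mm from it, in a black rubber cap.
- rod_mid (a point): Point on top of the horizontal rod where the ear defenders should hang, 120 mm from the upright and 175 mm above the table. The rod is 12 mm thick and runs along the stand's x.
- timer: White bench timer, 66 x 62 x 18 mm, a bystander. Origin at the centre of its underside.
- petri: Clear petri dish, 64 mm wide, 16 mm high, a bystander. Origin at the centre of its underside.
- vial_b: Small vial with black cap, 23 mm wide, 54 mm high, a bystander. Origin at the centre of its underside.
- vial_c: Small vial with black cap, 23 mm wide, 54 mm high, a bystander. Origin at the centre of its underside.
- vial_d: Small vial with red cap, 23 mm wide, 54 mm high, a bystander. Origin at the centre of its underside.

How it is judged:
By the outcome, as a careful person would: the job done as asked, in the order asked, and still so for the second after the job is handed in, while the arm keeps its last pose, push and grip.
It also fails if it takes over 67 s, if anything falls off the work surface, if the arm or the gripper's body presses on something with over 40 N, if the wrist force passes 120 N, or if a joint passes its speed limit or range.

## Working session

There is one attempt and no reset: what is moved stays moved. The work goes in short steps, Python scripts to look and compute and a tool call to move; the robot and the scene stay as the last step left them, time stands still between calls to the robot, and variables do not carry over. Pictures are saved under pics/ and viewed, and the job is handed in when it is done.

Besides the shell and the picture viewer there is one more tool, called after "Call:" in YAML: its name, and indented under it one key for each argument. send_rows: Moves the arm, as the interface text tells. Its arguments: {"type":"object","properties":{"linear":{"type":"array","items":{"type":"array","items":{"type":"number"}}},"turn":{"type":"array","items":{"type":"number"}},"jaw":{"type":"array","items":{"type":"number"}},"newtons":{"type":"number"}},"required":["linear","turn","jaw"]}

```bash
ls; mkdir -p pics
python3 - <<'E'
from plant import bot
import cv2,numpy as np
np.set_printoptions(precision=3,suppress=True)
print(bot.tcp_to_grasp)
for n in("scene","top"):
    d=bot.get_image(n); cv2.imwrite(f"pics/{n}0.png",d["img"][:,:,::-1]); print(n,d["vertical_fov"],d["cx"],d["cy"]);print(np.array(d["extrinsics"]))
print(bot.sense())
E
```

```text
pics
167.3
scene 54.64293818493771 320.2062360853805 193.5334226821063
[[   0.756   -0.403    0.516   -0.18 ]
 [  -0.654   -0.45     0.607 -600.868]
 [  -0.012   -0.797   -0.604  773.517]
 [   0.       0.       0.       1.   ]]
top 51.79839595252365 326.63446855213465 205.93168409622118
[[   0.      -0.988    0.152  322.838]
 [  -1.       0.003    0.017  -17.202]
 [  -0.017   -0.152   -0.988 1383.729]
 [   0.       0.       0.       1.   ]]
{'clock': 0.1, 'joint_pos': array([ 1.   ,  0.259,  1.536, -0.   ,  1.348, -0.203]), 'joint_vel': array([ 0.   , -0.002, -0.002,  0.   ,  0.001, -0.001]), 'effort': array([  0.002, -43.821, -28.465,   0.072,   0.036,  -0.   ]), 'position': array([197.614, 513.062, 404.027]), 'tcp_rot': array([[ 0.36 ,  0.933, -0.001],
       [ 0.933, -0.36 , -0.001],
       [-0.002, -0.   , -1.   ]]), 'force': array([ 0.14 ,  0.791, -0.245]), 'ft_torque': array([-0.029, -0.011, -0.031]), 'width': 92.86199247174409}
```

View pics/scene0.png

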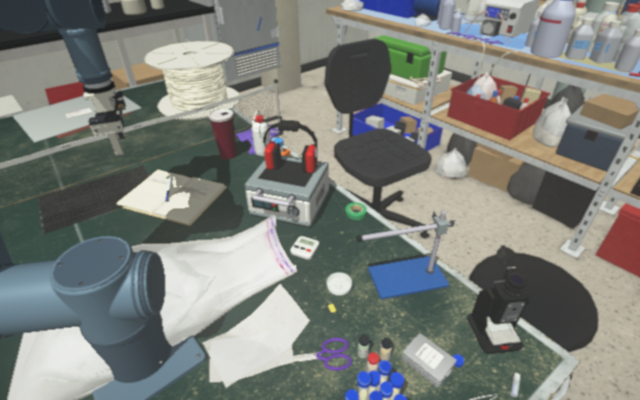

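View pics/top0.png

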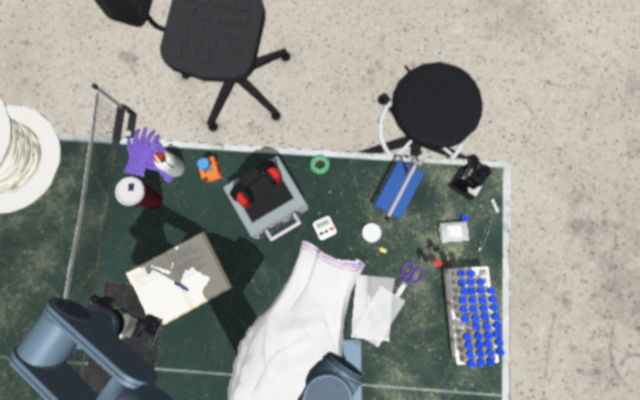

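Run:
```python
import cv2
a=cv2.imread("pics/top0.png");b=cv2.imread("pics/scene0.png")
def c(im,x0,y0,w,h,s,n):
    o=cv2.resize(im[y0:y0+h,x0:x0+w],None,fx=s,fy=s,interpolation=cv2.INTER_CUBIC)
    for i in range(0,w,10): cv2.line(o,(i*s,0),(i*s,4 if i%50 else 10),(0,255,255),1); i%20==0 and cv2.putText(o,str(x0+i),(i*s,20),0,.35,(0,255,255),1)
    for i in range(0,h,10): cv2.line(o,(0,i*s),(4,i*s),(0,255,255),1); i%20==0 and cv2.putText(o,str(y0+i),(6,i*s+4),0,.35,(0,255,255),1)
    cv2.imwrite("pics/"+n,o)
c(a,210,145,100,100,6,"t_mill.png");c(a,365,140,80,85,7,"t_st.png");c(b,235,110,105,120,5,"s_mill.png");c(b,350,205,110,100,6,"s_st.png")
```

```text
(no output)
```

View pics/t_mill.png

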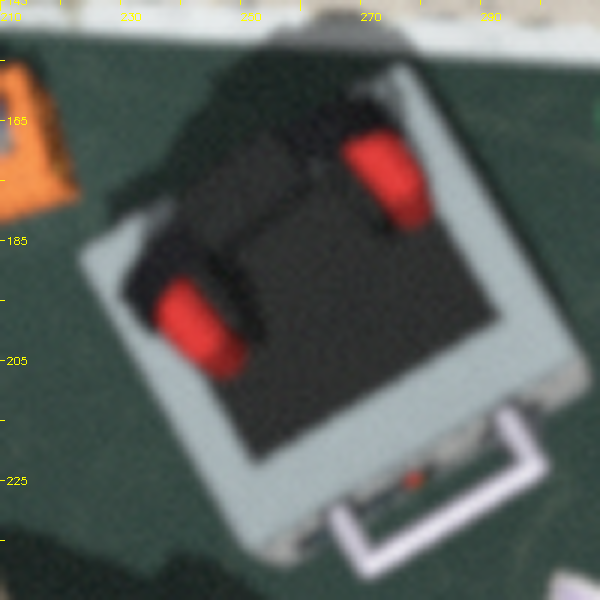

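View pics/t_st.png

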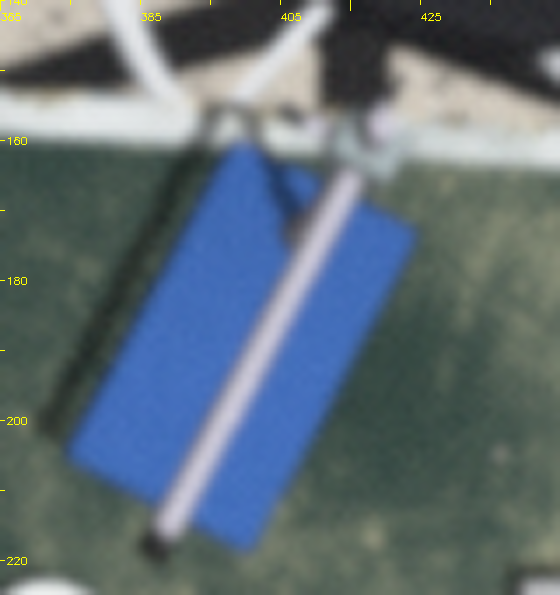

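View pics/s_mill.png

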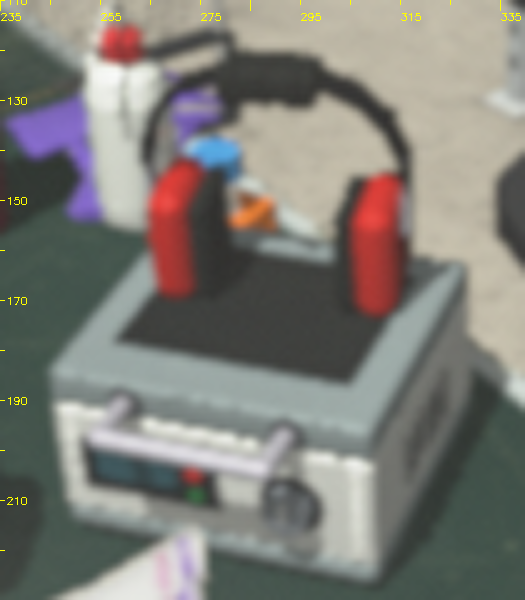

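View pics/s_st.png

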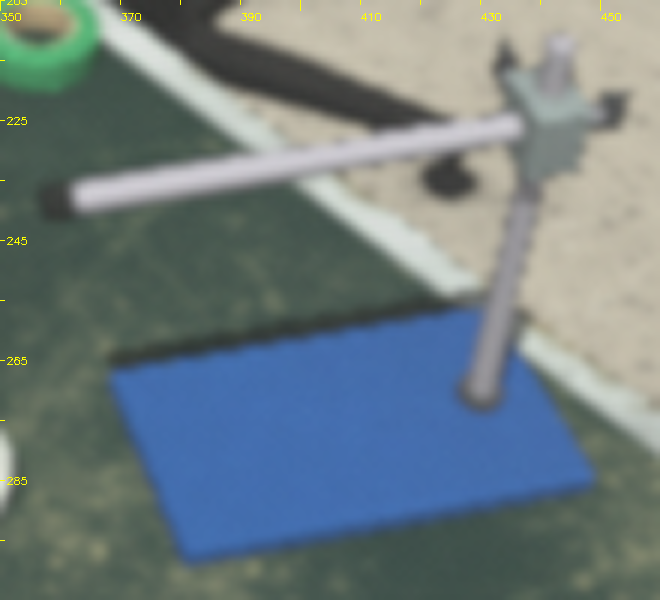

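```bash
cat > h.py <<'E'
import numpy as np,cv2
from scipy.optimize import least_squares
np.set_printoptions(precision=2,suppress=True)
CAM={'s':(54.64293818493771,320.2062360853805,193.5334226821063),'t':(51.79839595252365,326.63446855213465,205.93168409622118)}
from plant import bot
import os,pickle
if not os.path.exists('ext.pkl'):
    pickle.dump({k:np.array(bot.get_image(n)["extrinsics"]) for k,n in(('s','scene'),('t','top'))},open('ext.pkl','wb'))
EXT=pickle.load(open('ext.pkl','rb'))
def proj(c,P):
    v,cx,cy=CAM[c];f=200/np.tan(np.radians(v/2))
    p=np.linalg.inv(EXT[c])@np.append(P,1);return np.array([cx+f*p[0]/p[2],cy+f*p[1]/p[2]])
def ray(c,uv):
    v,cx,cy=CAM[c];f=200/np.tan(np.radians(v/2))
    d=EXT[c][:3,:3]@np.array([(uv[0]-cx)/f,(uv[1]-cy)/f,1]);return EXT[c][:3,3],d
def atz(c,uv,z):
    o,d=ray(c,uv);return o+d*(z-o[2])/d[2]
def fit(obs,x0,z=False):
    def w(q,L): 
        c,s=np.cos(q[2]),np.sin(q[2]);return np.array([q[0]+c*L[0]-s*L[1],q[1]+s*L[0]+c*L[1],L[2]+(q[3] if z else 0)])
    r=lambda q:np.concatenate([proj(c,w(q,L))-uv for c,uv,L in obs])
    s=least_squares(r,x0,loss='soft_l1');print(s.x,np.degrees(s.x[2]));R=r(s.x).reshape(-1,2);print(R);return s.x,w
E
python3 - <<'E'
from h import *
print("rough",atz('t',(286,231),112.5),atz('t',(414,164),0))
print('mill');q,w=fit([('t',(271.3,239.5),(-131,50,112.5)),('t',(300,222),(-131,-50,112.5)),('t',(250.8,236.3),(-95,100,125)),('t',(307,205),(-95,-100,125)),('t',(223.5,188),(92,100,125)),('t',(276.7,155.8),(92,-100,125)),
('s',(253.4,197.4),(-131,50,112.5)),('s',(289,203),(-131,-50,112.5)),('s',(245.4,184.4),(-95,100,125)),('s',(309,199),(-95,-100,125))],[550,100,.5])
print('handle',w(q,(-131,0,112.5)),'hinge',w(q,(89,0,100)))
print('stand');q,w=fit([('t',(387.1,217.9),(-202,0,169)),('t',(414.7,165.7),(-18,0,169)),('s',(359,238),(-202,0,169)),('s',(436,226),(-18,0,169)),('s',(430,269),(0,0,6))],[550,-200,-.5])
print('rodmid',w(q,(-120,0,175)))
print('pad t',atz('t',(250.8,175.8),277),'s',atz('s',(289,125.6),266))
for p in((239.7+0,193),(249,205),(272,167),(280,180)): print(atz('t',p,200))
E
```

```text
rough [439.86 130.97 112.5 ] [ 680.6  -293.61    0.  ]
mill
[551.92 198.82   0.55] 31.338137837375523
[[ 0.88 -0.14]
 [-0.06  0.58]
 [ 0.82  1.24]
 [ 0.52 -1.11]
 [-1.45 -1.47]
 [ 0.44 -1.75]
 [ 0.56  0.21]
 [-1.78  1.11]
 [-2.29 -0.63]
 [-0.32 -2.96]]
handle [440.03 130.69 112.5 ] hinge [627.94 245.11 100.  ]
stand
[ 650.8  -270.68    5.79] 331.84804766444705
[[ 0.07  0.14]
 [ 0.1  -1.07]
 [-0.19  0.05]
 [-1.19 -0.79]
 [ 0.75  2.29]]
rodmid [ 544.99 -214.07  175.  ]
pad t [577.51 211.39 277.  ] s [575.96 209.3  266.  ]
[543.73 258.51 200.  ]
[508.04 230.12 200.  ]
[621.62 165.12 200.  ]
[582.25 140.73 200.  ]
```

Run:
```python
from h import *
L=[atz('s',p,125+3) for p in((265.4,168),(279,168.4),(303.5,171),(315,172.6))]
print(np.array(L)); d=L[0]-L[3]; print(np.degrees(np.arctan2(-d[0],d[1])))
a=bot.get_image("scene")["img"];b=bot.get_image("top")["img"]
for im,(x0,y0,w,h),s,n in((a,(258,115,65,60),12,"e_s.png"),(b,(225,150,62,62),9,"e_t.png")):
    o=cv2.resize(im[y0:y0+h,x0:x0+w,::-1],None,fx=s,fy=s,interpolation=cv2.INTER_CUBIC)
    o=np.clip(o.astype(float)*1.7+15,0,255).astype(np.uint8)
    cv2.imwrite("pics/"+n,o)
```

```text
[[511.32 256.3  128.  ]
 [540.79 226.86 128.  ]
 [587.15 166.25 128.  ]
 [607.25 136.72 128.  ]]
38.73650971883491
```

View pics/e_s.png

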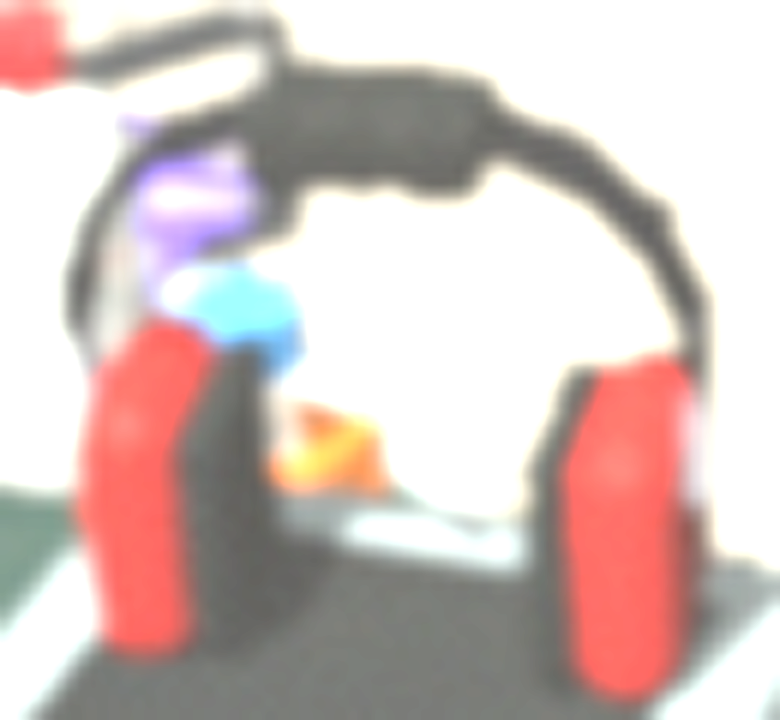

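View pics/e_t.png

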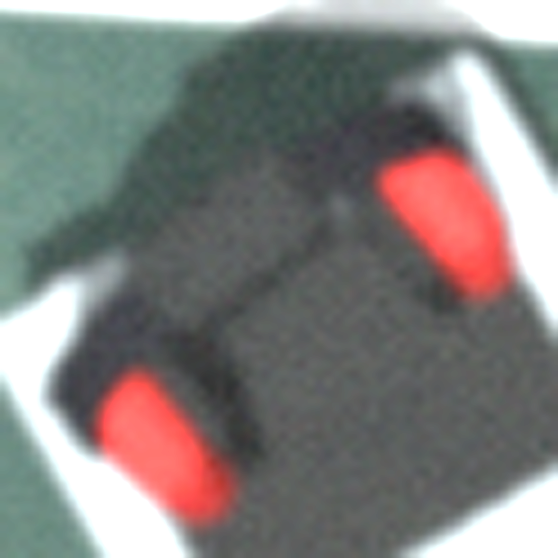

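```bash
cat >> h.py <<'E'
def go(p,yaw):
    s=bot.sense();R=np.array(s['tcp_rot']);y=np.degrees(np.arctan2(R[1,0],R[0,0]))
    t=(y-yaw+180)%360-180
    print('clk',s['clock'],'pos',s['position'],'yaw',y,'w',s['width'],'F',s['force'])
    print('lin m',np.round(R.T@(np.array(p)-s['position'])/1000,4),'turn',round(t,2))
E
python3 -c "
from h import *
print(atz('t',(251.1,177.1),277))
go((575.5,210,505),38.6)"
```

```text
[573.84 210.46 277.  ]
clk 0.3 pos [197.69 513.18 404.46] yaw 68.92832076759207 w 92.90863235059926 F [ 0.36  0.44 -0.16]
lin m [-0.15  0.46 -0.1 ] turn 30.33
```

Call:
send_rows:
  linear:
    - [0,0,-0.02]
    - [-0.005,0.015,-0.05]
    - [-0.015,0.045,-0.075]
    - [-0.027,0.083,-0.09]
    - [-0.039,0.12,-0.1]
    - [-0.051,0.157,-0.1]
    - [-0.063,0.195,-0.1]
    - [-0.076,0.233,-0.1]
    - [-0.088,0.27,-0.1]
    - [-0.1,0.307,-0.1]
    - [-0.112,0.345,-0.1]
    - [-0.123,0.378,-0.1]
  turn: [0,2,5,8,11,14,17,20,23,26,29,30.3]
  jaw: [0.093,0.093,0.093,0.093,0.093,0.093,0.093,0.093,0.093,0.093,0.093,0.093]
  newtons: 30

```text
clock: 1.3
position: [507.9, 260.6, 504.7]
tcp_rot: [[0.783, 0.622, 0.0], [0.622, -0.783, -0.0], [0.0, 0.0, -1.0]]
force: [0.2, 0.7, -0.4]
width: 92.9
```

```bash
python3 -c "
from h import *
go((575,210,505),38.6)"
```

```text
clk 1.3 pos [507.87 260.64 504.68] yaw 38.42714495415529 w 92.86714554215007 F [ 0.21  0.68 -0.35]
lin m [ 0.02  0.08 -0.  ] turn -0.17
```

Call:
send_rows:
  linear:
    - [0.006,0.025,0]
    - [0.014,0.055,0]
    - [0.019,0.075,0.01]
    - [0.02,0.081,0.015]
    - [0.02,0.081,0.015]
    - [0.02,0.081,0.015]
  turn: [0,0,-0.2,-0.2,-0.2,-0.2]
  jaw: [0.093,0.093,0.093,0.093,0.093,0.093]

```text
clock: 1.8
position: [572.1, 211.9, 489.2]
tcp_rot: [[0.779, 0.627, -0.002], [0.627, -0.779, 0.0], [-0.001, -0.001, -1.0]]
force: [-0.8, 0.1, 0.1]
width: 93.1
```

```bash
cat >> h.py <<'E'
def shot(n,cam,x0,y0,w,h,s):
    im=bot.get_image(cam)["img"]
    cv2.imwrite("pics/"+n,cv2.resize(im[y0:y0+h,x0:x0+w,::-1],None,fx=s,fy=s,interpolation=cv2.INTER_CUBIC))
E
python3 -c "
from h import *
go((575,210,443),38.6)
shot('a_s.png','scene',240,60,100,120,5)
shot('a_t.png','top',200,100,120,130,4)"
```

```text
clk 1.8 pos [572.06 211.94 489.16] yaw 38.80171882668567 w 93.1310978946543 F [-0.84  0.14  0.1 ]
lin m [0.   0.   0.05] turn 0.2
```

View pics/a_s.png

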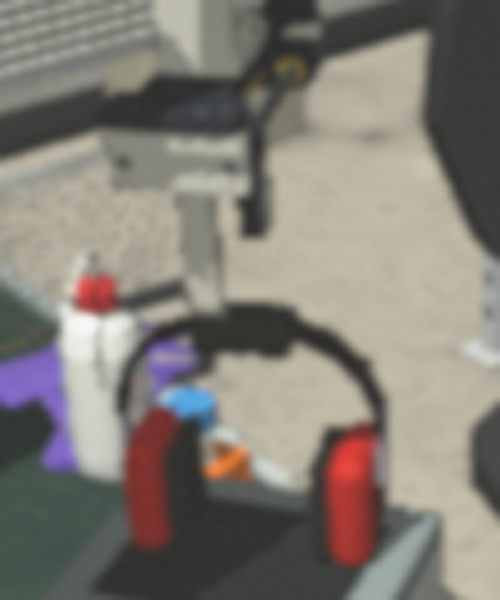

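View pics/a_t.png

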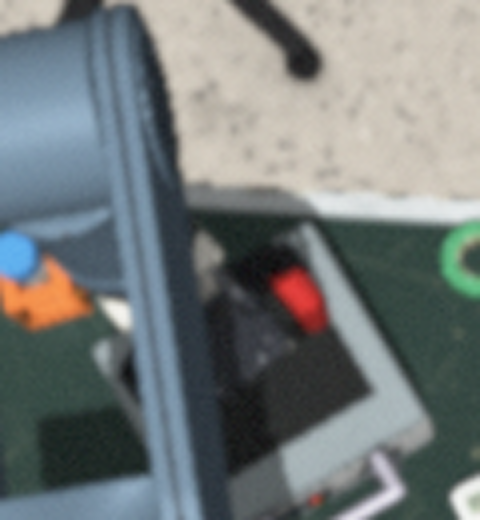

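```bash
python3 -c "
from h import *
u=np.array([.781,.624]);
for d in(-55,55): print(proj('s',[572+d*u[0],212+d*u[1],303]))
print(proj('s',[575,210,266]),proj('s',[575,210,255]),proj('s',[572,212,303]))
for dy in (-30,30):
  for dx in (-17,17):
   for z in (255,277): print(dy,dx,z,proj('s',[575+dx*.781-dy*.624,210+dx*.624+dy*.781,z]))
go((575,210,443),38.6)
"
```

```text
[281.28 122.63]
[291.23 105.38]
[288.58 125.62] [288.82 129.11] [286.46 113.66]
-30 -17 255 [297.72 132.74]
-30 -17 277 [297.34 125.65]
-30 17 255 [300.41 127.14]
-30 17 277 [300.08 120.15]
30 -17 255 [277.04 131.11]
30 -17 277 [276.41 124.06]
30 17 255 [280.2 125.6]
30 17 277 [279.62 118.65]
clk 1.9 pos [571.51 212.69 490.36] yaw 38.892191663457226 w 93.34428015613553 F [ 0.14 -0.11 -0.13]
lin m [0.   0.   0.05] turn 0.29
```

Call:
send_rows:
  linear:
    - [0.001,0.002,0.006]
    - [0.001,0.004,0.015]
    - [0.001,0.004,0.025]
    - [0.001,0.004,0.034]
    - [0.001,0.004,0.041]
    - [0.001,0.004,0.045]
    - [0.001,0.004,0.047]
    - [0.001,0.004,0.047]
  turn: [0.2,0.2,0.2,0.2,0.2,0.2,0.2,0.2]
  jaw: [0.093,0.093,0.093,0.093,0.093,0.093,0.093,0.093]

```text
clock: 2.57
position: [575.7, 209.3, 442.1]
tcp_rot: [[0.781, 0.624, -0.001], [0.624, -0.781, -0.0], [-0.001, -0.001, -1.0]]
force: [0.0, -0.8, -1.5]
width: 93.1
```

```bash
sed -i 's/precision=2/precision=4/' h.py; python3 -c "
from h import *
go((575,210,443),38.6)
shot('b_s.png','scene',240,60,100,120,5)"
```

```text
clk 2.5667 pos [575.6829 209.2654 442.0827] yaw 38.62531961163098 w 93.0918355382086 F [ 0.012  -0.7951 -1.4636]
lin m [-0.0001 -0.001  -0.0009] turn 0.03
```

View pics/b_s.png

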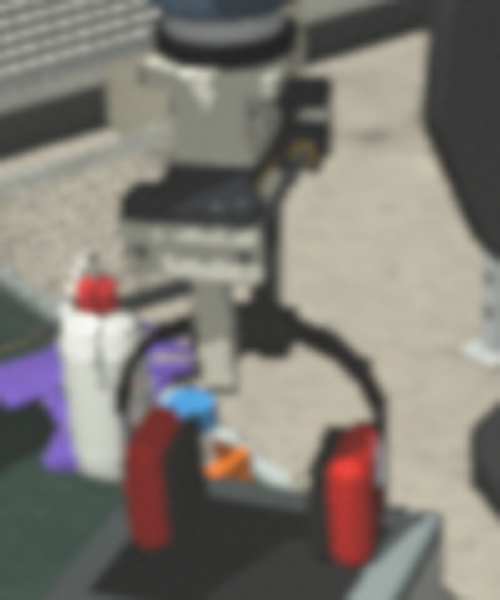

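Call:
send_rows:
  linear:
    - [0,0,-0.003]
    - [0,0,-0.003]
    - [0,0,-0.003]
    - [0,0,-0.003]
    - [0,0,-0.003]
    - [0,0,-0.003]
    - [0,0,-0.003]
    - [0,0,-0.003]
    - [0,0,-0.003]
    - [0,0,-0.003]
    - [0,0,-0.003]
    - [0,0,-0.003]
  turn: [0,0,0,0,0,0,0,0,0,0,0,0]
  jaw: [0.09,0.08,0.07,0.06,0.05,0.04,0.03,0.03,0.03,0.025,0.02,0.02]
  newtons: 35

```text
clock: 3.62
position: [575.7, 209.3, 445.8]
tcp_rot: [[0.781, 0.624, 0.0], [0.624, -0.781, 0.0], [0.0, 0.0, -1.0]]
force: [-0.0, -0.0, 0.8]
width: 34.0
```

```bash
python3 -c "
from h import *
go((575,210,443),38.6)
shot('c_s.png','scene',240,60,100,120,5)"
```

```text
clk 3.6167 pos [575.7459 209.2991 445.7607] yaw 38.629032077046546 w 34.02428599041023 F [-0.0398 -0.0117  0.7658]
lin m [-0.0001 -0.001   0.0028] turn 0.03
```

View pics/c_s.png

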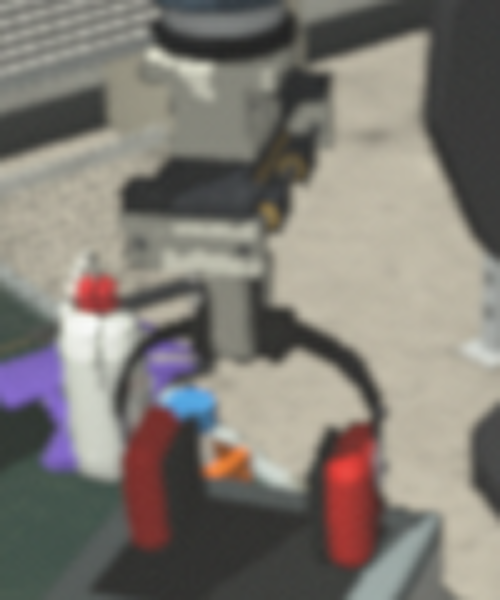

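Call:
send_rows:
  linear:
    - [0,0,-0.003]
    - [0,0,-0.008]
    - [0,0,-0.015]
    - [0,0,-0.024]
    - [0,0,-0.034]
    - [0,0,-0.045]
    - [0,0,-0.056]
    - [0,0,-0.066]
    - [0,0,-0.074]
    - [0,0,-0.08]
    - [0,0,-0.082]
    - [0,0,-0.082]
  turn: [0,0,0,0,0,0,0,0,0,0,0,0]
  jaw: [0.02,0.02,0.02,0.02,0.02,0.02,0.02,0.02,0.02,0.02,0.02,0.02]

```text
clock: 4.67
position: [575.7, 209.3, 528.4]
tcp_rot: [[0.781, 0.624, 0.001], [0.624, -0.781, 0.0], [0.001, 0.0, -1.0]]
force: [0.3, 0.5, -2.6]
width: 34.3
```

```bash
python3 -c "
from h import *
go((545,-214,525),-28.15)
shot('d_s.png','scene',220,20,160,180,3)"
```

```text
clk 4.6667 pos [575.7236 209.2598 528.3503] yaw 38.628156235567246 w 34.336393305633045 F [ 0.258   0.4641 -2.6393]
lin m [-0.2882  0.3115  0.0033] turn 66.78
```

View pics/d_s.png

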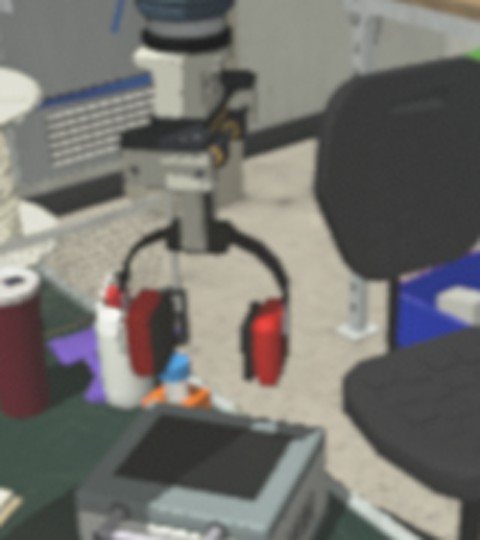

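Call:
send_rows:
  linear:
    - [-0.004,0.004,0]
    - [-0.012,0.013,0]
    - [-0.024,0.026,0]
    - [-0.038,0.041,0]
    - [-0.053,0.057,0]
    - [-0.068,0.073,0]
    - [-0.083,0.09,0]
    - [-0.098,0.106,0]
    - [-0.113,0.122,0]
    - [-0.128,0.138,0]
    - [-0.143,0.155,0]
    - [-0.158,0.171,0]
  turn: [1,3,6,9.5,13,16.5,20,23.5,27,30.5,34,37.5]
  jaw: [0.02,0.02,0.02,0.02,0.02,0.02,0.02,0.02,0.02,0.02,0.02,0.02]

```text
clock: 5.72
position: [558.4, -25.0, 527.3]
tcp_rot: [[1.0, 0.014, -0.001], [0.014, -1.0, -0.0], [-0.001, 0.0, -1.0]]
force: [-0.1, -0.3, -2.3]
width: 33.8
```

```bash
python3 -c "
from h import *
go((545,-214,530),-28.15)"
```

```text
clk 5.7167 pos [558.3719 -25.0386 527.3417] yaw 0.8006014268727674 w 33.78029838707403 F [-0.0543 -0.301  -2.2819]
lin m [-0.016   0.1888 -0.0026] turn 28.95
```

Call:
send_rows:
  linear:
    - [-0.0015,0.016,0]
    - [-0.003,0.034,0]
    - [-0.005,0.054,0]
    - [-0.0065,0.075,0]
    - [-0.008,0.097,0]
    - [-0.01,0.118,0]
    - [-0.0115,0.138,0]
    - [-0.013,0.157,0]
    - [-0.0145,0.172,0]
    - [-0.0155,0.182,0]
    - [-0.016,0.188,0]
    - [-0.016,0.1895,0]
  turn: [3.4,6.4,9.4,12.4,15.4,18.4,21.2,24,26,27.5,28.7,29]
  jaw: [0.02,0.02,0.02,0.02,0.02,0.02,0.02,0.02,0.02,0.02,0.02,0.02]

```text
clock: 6.72
position: [546.5, -213.8, 527.5]
tcp_rot: [[0.883, -0.47, -0.0], [-0.47, -0.883, 0.0], [-0.0, 0.0, -1.0]]
force: [0.2, 0.2, -2.9]
width: 34.1
```

```bash
python3 -c "
from h import *
go((545,-214,470),-28.15)
shot('f_s.png','scene',320,60,160,190,4)
shot('f_t.png','top',330,120,120,120,5)"
```

```text
clk 6.7167 pos [ 546.5043 -213.7626  527.4558] yaw -28.023898846261435 w 34.06762801176191 F [ 0.2457  0.2384 -2.9475]
lin m [-0.0012  0.0009  0.0575] turn 0.13
```

View pics/f_s.png

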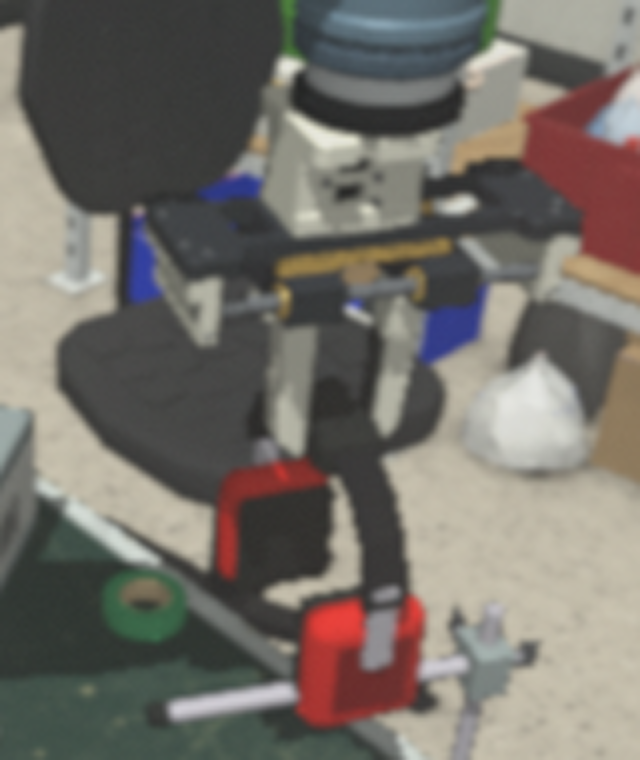

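View pics/f_t.png

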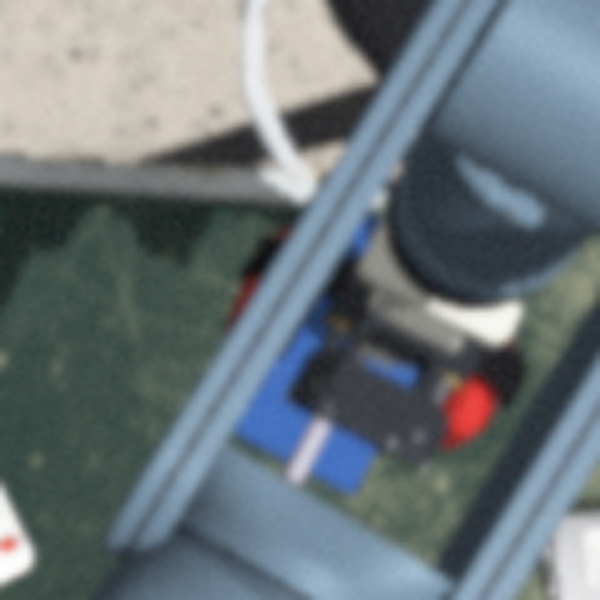

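Call:
send_rows:
  linear:
    - [-0.001,0.001,0.005]
    - [-0.001,0.001,0.014]
    - [-0.001,0.001,0.027]
    - [-0.001,0.001,0.042]
    - [-0.001,0.001,0.058]
    - [-0.001,0.001,0.075]
    - [-0.001,0.001,0.092]
    - [-0.001,0.001,0.109]
    - [-0.001,0.001,0.125]
    - [-0.001,0.001,0.138]
    - [-0.001,0.001,0.147]
    - [-0.001,0.001,0.15]
  turn: [0.1,0.1,0.1,0.1,0.1,0.1,0.1,0.1,0.1,0.1,0.1,0.1]
  jaw: [0.02,0.02,0.02,0.02,0.02,0.02,0.02,0.02,0.02,0.02,0.02,0.02]

```text
clock: 7.82
position: [545.0, -212.2, 375.5]
tcp_rot: [[0.884, -0.468, -0.003], [-0.468, -0.884, 0.002], [-0.004, -0.0, -1.0]]
force: [0.1, 0.2, -2.5]
width: 34.3
```

```bash
python3 -c "
from h import *
go((545,-214,366),-28.15)
shot('g_s.png','scene',340,140,120,140,5)
shot('g_t.png','top',330,120,120,120,5)"
```

```text
clk 7.8167 pos [ 544.9795 -212.2335  375.5234] yaw -27.91649713942458 w 34.29354403153 F [ 0.0548  0.1971 -2.4694]
lin m [0.0009 0.0016 0.0095] turn 0.23
```

View pics/g_s.png

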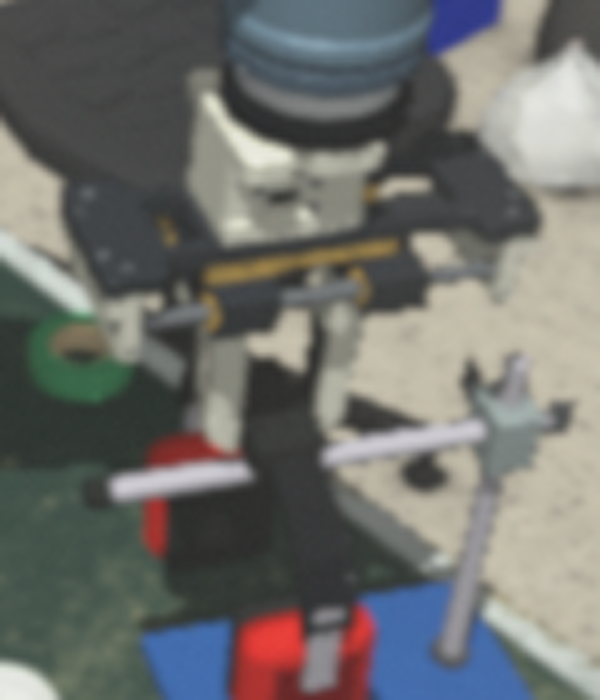

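View pics/g_t.png

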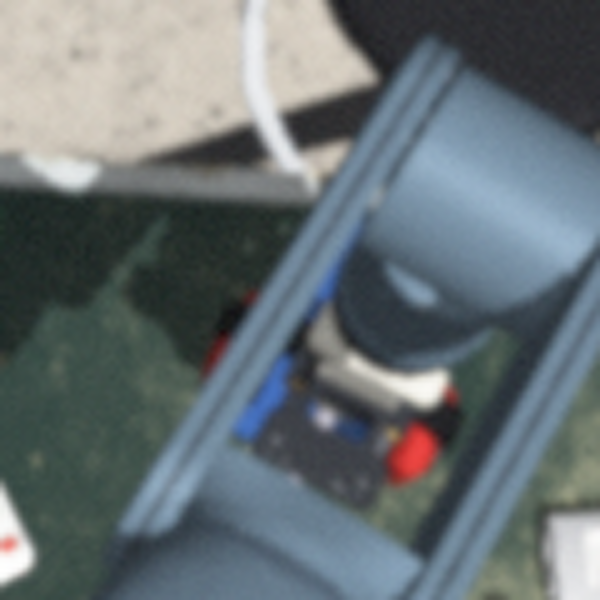

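Call:
send_rows:
  linear:
    - [0,0.001,0.001]
    - [0.001,0.0015,0.003]
    - [0.001,0.0015,0.005]
    - [0.001,0.0015,0.006]
    - [0.001,0.0015,0.007]
    - [0.001,0.0015,0.0075]
    - [0.001,0.0015,0.008]
    - [0.001,0.0015,0.008]
  turn: [0.2,0.2,0.2,0.2,0.2,0.2,0.2,0.2]
  jaw: [0.02,0.02,0.02,0.02,0.02,0.02,0.02,0.02]

```text
clock: 8.58
position: [545.6, -215.0, 369.7]
tcp_rot: [[0.882, -0.472, -0.0], [-0.472, -0.882, 0.0], [-0.0, -0.0, -1.0]]
force: [0.9, 0.1, -2.4]
width: 34.0
```

```bash
python3 -c "
from h import *
go((545,-214,366),-28.15)"
```

```text
clk 8.5833 pos [ 545.5558 -214.9527  369.6836] yaw -28.17337146959664 w 33.973810625035 F [ 0.8933  0.1456 -2.3857]
lin m [-0.0009 -0.0006  0.0037] turn -0.02
```

Call:
send_rows:
  linear:
    - [0,-0.0005,0.0005]
    - [0,-0.0005,0.001]
    - [0,-0.0005,0.0015]
    - [0,-0.0005,0.002]
    - [0,-0.0005,0.002]
    - [0,-0.0005,0.002]
  turn: [0,0,0,0,0,0]
  jaw: [0.02,0.02,0.02,0.02,0.02,0.02]

```text
clock: 9.08
position: [545.8, -214.5, 367.8]
tcp_rot: [[0.882, -0.472, -0.0], [-0.472, -0.882, 0.0], [-0.0, 0.0, -1.0]]
force: [0.5, 0.1, -2.7]
width: 34.1
```

Call:
send_rows:
  linear:
    - [0,0,0.0005]
    - [0,0,0.001]
    - [0,0,0.0015]
    - [0,0,0.0015]
    - [0,0,0.0015]
  turn: [0,0,0,0,0]
  jaw: [0.02,0.02,0.02,0.02,0.02]

```text
clock: 9.5
position: [545.8, -214.5, 366.2]
tcp_rot: [[0.882, -0.472, -0.0], [-0.472, -0.882, 0.0], [-0.0, -0.0, -1.0]]
force: [0.1, -0.1, -2.6]
width: 33.9
```

Call:
send_rows:
  linear:
    - [0,0,0.0005]
    - [0,0,0.001]
    - [0,0,0.0015]
    - [0,0,0.0015]
    - [0,0,0.0015]
  turn: [0,0,0,0,0]
  jaw: [0.02,0.02,0.02,0.02,0.02]

```text
clock: 9.92
position: [545.8, -214.5, 365.1]
tcp_rot: [[0.882, -0.472, 0.0], [-0.472, -0.882, -0.0], [0.0, 0.0, -1.0]]
force: [0.2, 0.4, 0.7]
width: 34.0
```

Call:
send_rows:
  linear:
    - [0,0,0]
    - [0,0,0]
    - [0,0,0]
    - [0,0,0]
    - [0,0,0]
    - [0,0,0]
    - [0,0,0]
    - [0,0,0]
  turn: [0,0,0,0,0,0,0,0]
  jaw: [0.034,0.036,0.038,0.041,0.045,0.05,0.055,0.055]

```text
clock: 10.58
position: [545.8, -214.5, 364.7]
tcp_rot: [[0.882, -0.472, 0.0], [-0.472, -0.882, -0.0], [0.0, 0.0, -1.0]]
force: [-0.5, 0.3, -0.4]
width: 54.3
```

```bash
python3 -c "
from h import *
go((545,-214,366),-28.15)
shot('i_s.png','scene',340,140,120,140,5)"
```

```text
clk 10.5833 pos [ 545.835  -214.5065  364.7431] yaw -28.170757874258744 w 54.261935816337854 F [-0.4656  0.3437 -0.4482]
lin m [-0.001  -0.0001 -0.0013] turn -0.02
```

View pics/i_s.png

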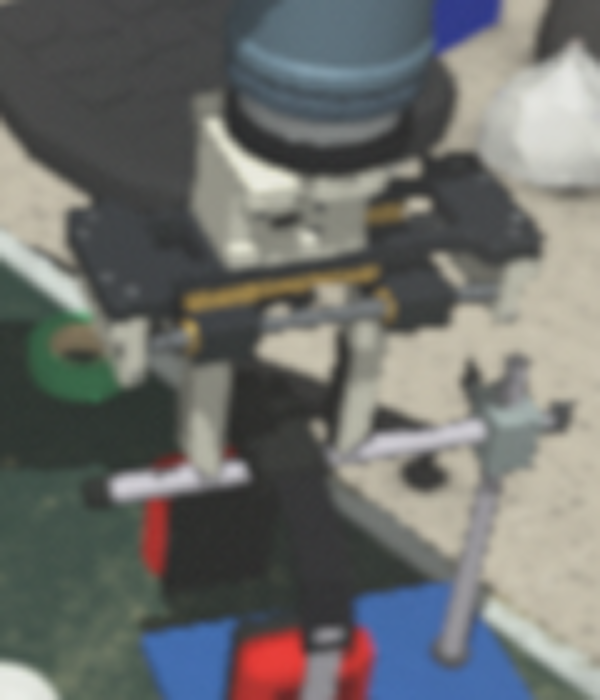

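Free of the fingers and resting on the rod. Retract straight up.

Call:
send_rows:
  linear:
    - [0,0,-0.004]
    - [0,0,-0.012]
    - [0,0,-0.022]
    - [0,0,-0.036]
    - [0,0,-0.052]
    - [0,0,-0.07]
    - [0,0,-0.085]
    - [0,0,-0.095]
    - [0,0,-0.1]
    - [0,0,-0.1]
  turn: [0,0,0,0,0,0,0,0,0,0]
  jaw: [0.055,0.055,0.055,0.055,0.055,0.055,0.055,0.055,0.055,0.055]

```text
clock: 11.47
position: [545.9, -214.5, 466.5]
tcp_rot: [[0.882, -0.472, 0.002], [-0.472, -0.882, -0.002], [0.003, 0.0, -1.0]]
force: [0.0, 0.5, -0.8]
width: 54.8
```

```bash
python3 -c "
from h import *
go((440,130.5,420),31.3)
shot('j_s.png','scene',340,140,120,140,5)
shot('j_t.png','top',330,120,120,120,5)"
```

```text
clk 11.4667 pos [ 545.8926 -214.5428  466.477 ] yaw -28.170533535091376 w 54.824894935393736 F [ 0.0226  0.453  -0.8127]
lin m [-0.2564 -0.2542  0.0457] turn -59.47
```

View pics/j_s.png

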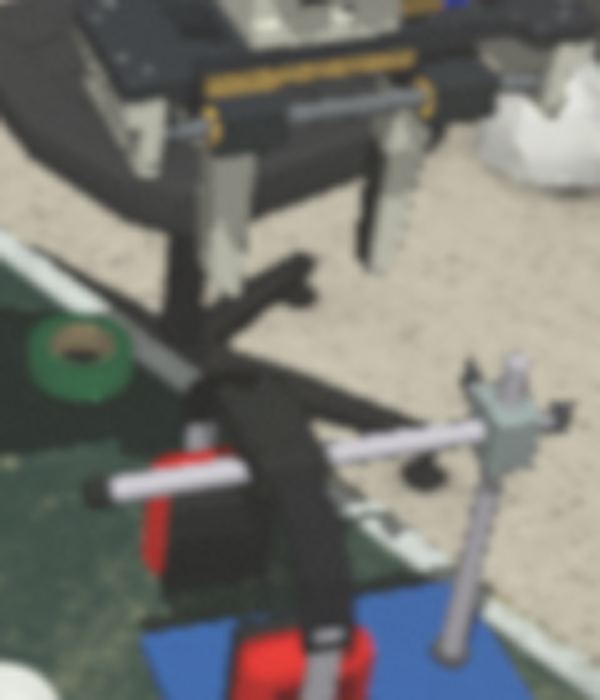

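Call:
send_rows:
  linear:
    - [-0.006,-0.006,0]
    - [-0.018,-0.018,0]
    - [-0.036,-0.036,0]
    - [-0.06,-0.059,0]
    - [-0.085,-0.084,0]
    - [-0.11,-0.109,0]
    - [-0.135,-0.134,0]
    - [-0.16,-0.159,0]
    - [-0.185,-0.183,0]
    - [-0.21,-0.208,0]
    - [-0.228,-0.226,0]
    - [-0.241,-0.239,0.005]
  turn: [-1,-4,-9,-14,-20,-26,-32,-38,-44,-50,-55,-58]
  jaw: [0.05,0.045,0.04,0.035,0.03,0.026,0.026,0.026,0.026,0.026,0.026,0.026]

```text
clock: 12.57
position: [444.6, 112.4, 459.8]
tcp_rot: [[0.864, 0.504, -0.0], [0.504, -0.864, 0.001], [0.0, -0.001, -1.0]]
force: [0.1, -0.2, -0.2]
width: 26.1
```

```bash
python3 -c "
from h import *
go((440,130.5,380),31.3)"
```

```text
clk 12.5667 pos [444.5976 112.447  459.7662] yaw 30.245906539554813 w 26.136759415581555 F [ 0.1183 -0.1963 -0.1957]
lin m [ 0.0051 -0.0179  0.0798] turn -1.05
```

Call:
send_rows:
  linear:
    - [0.002,-0.005,0.008]
    - [0.003,-0.01,0.022]
    - [0.005,-0.015,0.04]
    - [0.005,-0.018,0.058]
    - [0.005,-0.018,0.07]
    - [0.005,-0.018,0.078]
    - [0.005,-0.018,0.08]
    - [0.005,-0.018,0.08]
  turn: [-0.5,-1,-1,-1,-1,-1,-1,-1]
  jaw: [0.026,0.026,0.026,0.026,0.026,0.026,0.026,0.026]

```text
clock: 13.23
position: [441.6, 127.7, 378.9]
tcp_rot: [[0.859, 0.512, -0.002], [0.512, -0.859, -0.0], [-0.002, -0.001, -1.0]]
force: [0.0, -0.0, 0.1]
width: 26.2
```

```bash
python3 -c "
from h import *
go((440,130.5,380),31.3)
s=bot.sense();p=s['position'];u=np.array([.854,.52])
for d in(-13,0,13): print(d,proj('s',[p[0]+d*u[0],p[1]+d*u[1],p[2]-186]))
print(proj('s',[p[0],p[1],112.5]),proj('t',[p[0],p[1],112.5]))
shot('k_s.png','scene',225,100,110,120,6)
shot('k_t.png','top',230,150,100,110,6)"
```

```text
clk 13.2333 pos [441.5746 127.675  378.9263] yaw 30.77421450117674 w 26.1822472808251 F [ 0.0213 -0.0404  0.0921]
lin m [ 0.0001 -0.0032 -0.0011] turn -0.53
-13 [266.7686 179.8703]
0 [268.7882 177.153 ]
13 [270.7693 174.4876]
[271.482  201.0932] [287.0691 230.4473]
```

View pics/k_s.png

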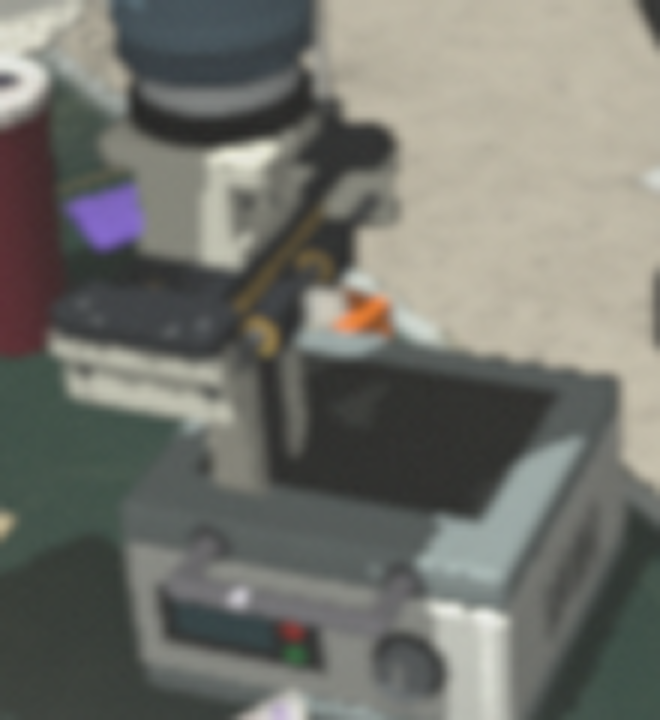

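View pics/k_t.png

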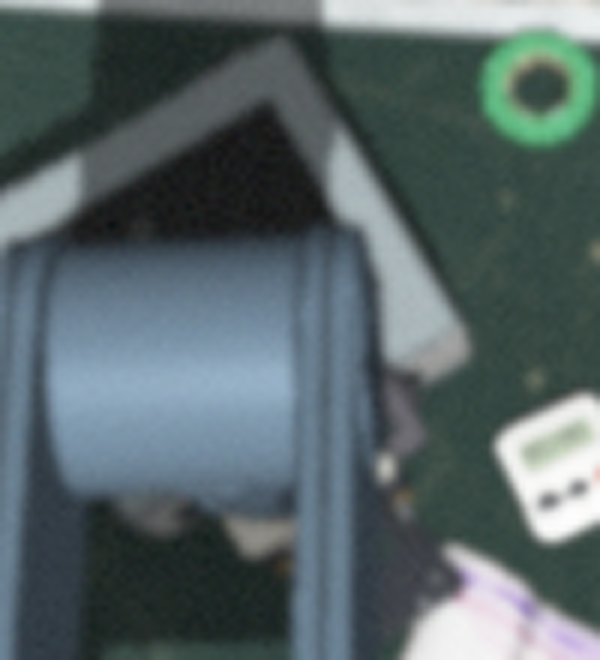

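Call:
send_rows:
  linear:
    - [0,-0.001,0.005]
    - [0,-0.002,0.014]
    - [0,-0.003,0.026]
    - [0,-0.003,0.038]
    - [0,-0.003,0.05]
    - [0,-0.003,0.059]
    - [0,-0.003,0.063]
    - [0,-0.003,0.063]
  turn: [-0.5,-0.5,-0.5,-0.5,-0.5,-0.5,-0.5,-0.5]
  jaw: [0.026,0.026,0.026,0.026,0.026,0.026,0.026,0.026]

```text
clock: 14.0
position: [439.7, 130.6, 315.7]
tcp_rot: [[0.854, 0.52, -0.002], [0.52, -0.854, -0.0], [-0.002, -0.001, -1.0]]
force: [0.8, -0.8, -0.1]
width: 26.1
```

```bash
python3 -c "
from h import *
go((440,130.5,280),31.3)
shot('l_s.png','scene',240,160,75,65,10)"
```

```text
clk 14.0 pos [439.6864 130.6467 315.721 ] yaw 31.329141635006792 w 26.08542488431091 F [ 0.7583 -0.7881 -0.1303]
lin m [0.0003 0.0003 0.0357] turn 0.03
```

View pics/l_s.png

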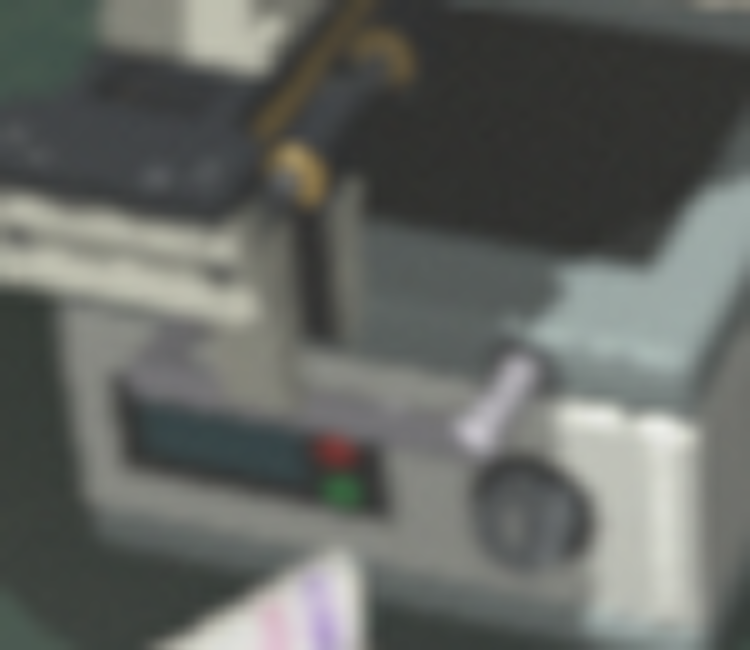

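```bash
python3 -c "
from h import *
f=lambda P:(proj('s',P)-[240,160])*10
u=np.array([.854,.52]);v=np.array([-.52,.854]);c=np.array([439.7,130.6])
for d in(-30,-13,13,30):
  for w in(-8,8): print('tip',d,w,f(np.r_[c+d*u+w*v,129.7]))
for w in(-50,0,50): print('bar',w,f(np.r_[c+w*v,112.5]))
for w in(-100,100): print('lidcorner',w,f(np.r_[c+36*u+w*v,125]), f(np.r_[c+36*u+w*v,100]))
"
```

```text
tip -30 -8 [279.6661 430.1553]
tip -30 8 [224.9491 419.3567]
tip -13 -8 [305.2456 392.7027]
tip -13 8 [251.0999 382.1787]
tip 13 -8 [343.1755 337.167 ]
tip 13 8 [289.8816 327.0437]
tip 30 -8 [367.2294 301.9481]
tip 30 8 [314.4784 292.075 ]
bar -50 [471.411 441.744]
bar 0 [303.1414 408.8425]
bar 50 [138.7634 376.7019]
lidcorner -100 [686.0317 361.0069] [688.7589 432.0487]
lidcorner 100 [ 30.3107 238.3063] [ 41.6754 307.8386]
```

Call:
send_rows:
  linear:
    - [0,0,0.003]
    - [0,0,0.008]
    - [0,0,0.014]
    - [0,0,0.02]
    - [0,0,0.026]
    - [0,0,0.031]
    - [0,0,0.034]
    - [0,0,0.035]
    - [0,0,0.035]
  turn: [0,0,0,0,0,0,0,0,0]
  jaw: [0.026,0.026,0.026,0.026,0.026,0.026,0.026,0.026,0.026]

```text
clock: 14.8
position: [440.0, 130.6, 281.4]
tcp_rot: [[0.854, 0.52, -0.001], [0.52, -0.854, -0.0], [-0.001, -0.0, -1.0]]
force: [0.3, 0.7, -0.0]
width: 26.0
```

Call:
send_rows:
  linear:
    - [0,0,0]
    - [0,0,0]
    - [0,0,0]
    - [0,0,0]
    - [0,0,0]
    - [0,0,0]
    - [0,0,0]
    - [0,0,0]
  turn: [0,0,0,0,0,0,0,0]
  jaw: [0.022,0.018,0.015,0.012,0.009,0.006,0.006,0.006]
  newtons: 12

```text
clock: 15.47
position: [442.5, 132.1, 283.2]
tcp_rot: [[0.855, 0.519, 0.009], [0.519, -0.855, 0.004], [0.01, 0.001, -1.0]]
force: [8.8, 9.2, -4.2]
width: 11.8
```

```bash
python3 -c "
from h import *
go((440,130.5,280),31.3)
shot('m_s.png','scene',240,160,75,65,10)"
```

```text
clk 15.4667 pos [442.5462 132.0587 283.1694] yaw 31.26332770668147 w 11.831691537435626 F [ 8.8307  9.1625 -4.1693]
lin m [-0.003   0.      0.0031] turn -0.04
```

View pics/m_s.png

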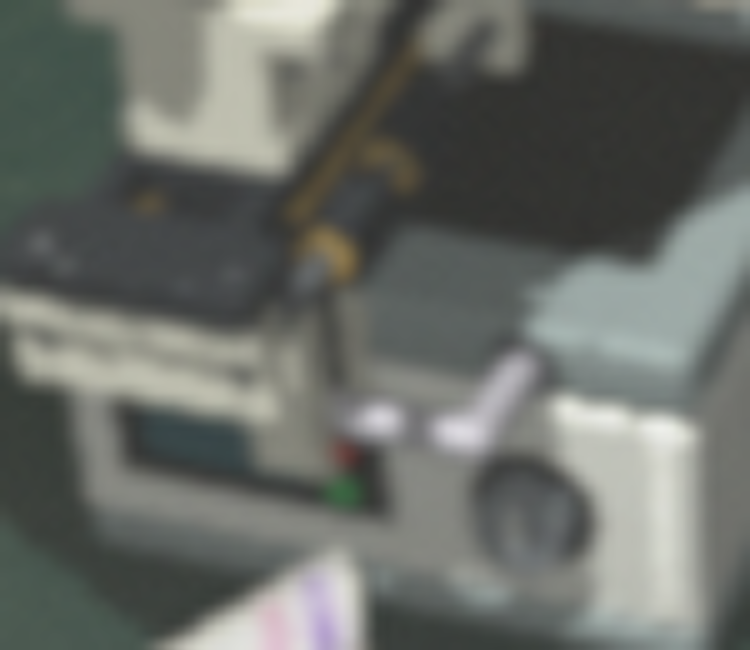

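Call:
send_rows:
  linear:
    - [0.001,0,0]
    - [0.002,0,0]
    - [0.003,0,0]
    - [0.003,0,0]
  turn: [0,0,0,0]
  jaw: [0.006,0.006,0.006,0.006]

```text
clock: 15.85
position: [443.5, 132.7, 282.2]
tcp_rot: [[0.854, 0.52, 0.003], [0.52, -0.854, 0.001], [0.003, 0.001, -1.0]]
force: [4.5, 4.5, -2.3]
width: 11.3
```

```bash
python3 -c "
from h import *
go((440,130.5,280),31.3)"
```

```text
clk 15.85 pos [443.5263 132.6545 282.2135] yaw 31.31646138663682 w 11.272232555147125 F [ 4.5449  4.5127 -2.316 ]
lin m [-0.0041  0.      0.0022] turn 0.02
```

Call:
send_rows:
  linear:
    - [0.001,0,0]
    - [0.002,0,0]
    - [0.0027,0,0]
    - [0.0027,0,0]
  turn: [0,0,0,0]
  jaw: [0.006,0.006,0.006,0.006]

```text
clock: 16.18
position: [444.4, 133.2, 281.8]
tcp_rot: [[0.854, 0.52, -0.002], [0.52, -0.854, -0.001], [-0.002, 0.0, -1.0]]
force: [-2.9, -2.8, 5.5]
width: 11.6
```

```bash
python3 -c "
from h import *
go((440,130.5,280),31.3)"
```

```text
clk 16.1833 pos [444.411  133.1639 281.8217] yaw 31.34593946796227 w 11.61150443736551 F [-2.8548 -2.8231  5.4667]
lin m [-0.0051 -0.      0.0018] turn 0.05
```

```bash
python3 -c "
import numpy as np
a0=np.arctan2(12.5,220);r=np.hypot(220,12.5)
for t in (1,2.5,5,7.5,10,12.5,15,17.5,20,22.5,25,27.5,30,32.5,35,37.5,40,42.5,45,47.5,50,52.5,55,57.5,59,60):
  a=a0+np.radians(t);print(t,round((r*np.cos(a0)-r*np.cos(a))/1000,4),round(-(r*np.sin(a)-r*np.sin(a0))/1000,4))
"
```

```text
1 0.0003 -0.0038
2.5 0.0008 -0.0096
5 0.0019 -0.0191
7.5 0.0035 -0.0286
10 0.0055 -0.038
12.5 0.0079 -0.0473
15 0.0107 -0.0565
17.5 0.0139 -0.0656
20 0.0175 -0.0745
22.5 0.0215 -0.0832
25 0.0259 -0.0918
27.5 0.0306 -0.1002
30 0.0357 -0.1083
32.5 0.0412 -0.1162
35 0.047 -0.1239
37.5 0.0531 -0.1313
40 0.0595 -0.1385
42.5 0.0662 -0.1453
45 0.0733 -0.1519
47.5 0.0806 -0.1581
50 0.0882 -0.1641
52.5 0.096 -0.1696
55 0.1041 -0.1749
57.5 0.1123 -0.1798
59 0.1174 -0.1825
60 0.1208 -0.1843
```

Call:
send_rows:
  linear:
    - [0,0,0]
    - [0.0003,0,-0.0038]
    - [0.0008,0,-0.0096]
    - [0.0013,0,-0.014]
    - [0.0019,0,-0.0191]
    - [0.0027,0,-0.024]
    - [0.0035,0,-0.0286]
    - [0.0044,0,-0.033]
    - [0.0055,0,-0.038]
    - [0.0055,0,-0.038]
    - [0.0055,0,-0.038]
  turn: [0,0,0,0,0,0,0,0,0,0,0]
  jaw: [0.006,0.006,0.006,0.006,0.006,0.006,0.006,0.006,0.006,0.006,0.006]
  newtons: 20

```text
clock: 17.1
position: [449.0, 136.0, 319.8]
tcp_rot: [[0.854, 0.52, -0.002], [0.52, -0.854, -0.002], [-0.003, 0.0, -1.0]]
force: [-2.7, -5.8, -2.0]
width: 11.3
```

```bash
python3 -c "
from h import *
go((440,130.5,280),31.3)
shot('n_s.png','scene',230,130,100,100,6)"
```

```text
clk 17.1 pos [449.0103 135.9507 319.7847] yaw 31.341334698552906 w 11.278912457153048 F [-2.7025 -5.8252 -1.9999]
lin m [-0.0104 -0.      0.0398] turn 0.04
```

View pics/n_s.png

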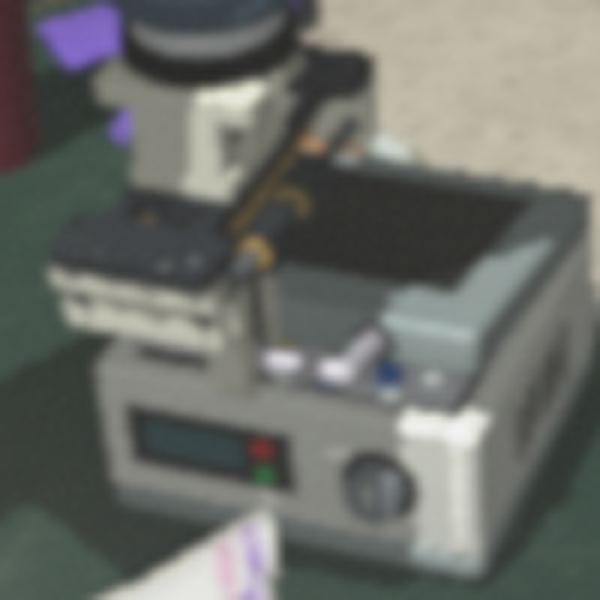

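Call:
send_rows:
  linear:
    - [0.0005,0,-0.005]
    - [0.001,0,-0.0093]
    - [0.0037,0,-0.0185]
    - [0.0069,0,-0.0276]
    - [0.0105,0,-0.0365]
    - [0.0145,0,-0.0452]
    - [0.0189,0,-0.0538]
    - [0.0236,0,-0.0622]
    - [0.0287,0,-0.0703]
    - [0.0342,0,-0.0782]
    - [0.0375,0,-0.0825]
    - [0.04,0,-0.0859]
  turn: [0,0,0,0,0,0,0,0,0,0,0,0]
  jaw: [0.006,0.006,0.006,0.006,0.006,0.006,0.006,0.006,0.006,0.006,0.006,0.006]

```text
clock: 18.15
position: [483.5, 156.9, 407.4]
tcp_rot: [[0.854, 0.52, -0.001], [0.52, -0.854, -0.002], [-0.002, 0.001, -1.0]]
force: [-4.6, -8.6, 2.7]
width: 11.0
```

```bash
python3 -c "
from h import *
go((440,130.5,280),31.3)
shot('o_s.png','scene',230,100,110,120,5)"
```

```text
clk 18.15 pos [483.4693 156.8735 407.4271] yaw 31.34422083517065 w 11.006982349842238 F [-4.554  -8.629   2.7465]
lin m [-0.0506 -0.0003  0.1275] turn 0.04
```

View pics/o_s.png

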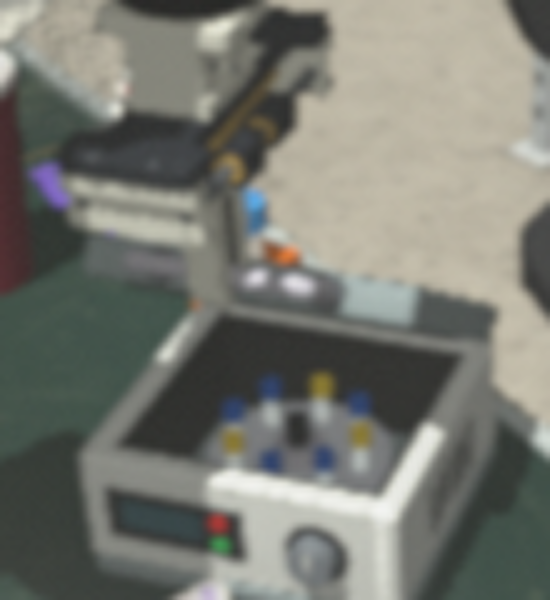

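Call:
send_rows:
  linear:
    - [0.0025,0,-0.0037]
    - [0.0053,0,-0.0074]
    - [0.0117,0,-0.0146]
    - [0.0183,0,-0.0214]
    - [0.0253,0,-0.028]
    - [0.0326,0,-0.0342]
    - [0.0402,0,-0.0402]
    - [0.048,0,-0.0457]
    - [0.0561,0,-0.051]
    - [0.0643,0,-0.0559]
    - [0.07,0,-0.0589]
    - [0.073,0,-0.0604]
  turn: [0,0,0,0,0,0,0,0,0,0,0,0]
  jaw: [0.006,0.006,0.006,0.006,0.006,0.006,0.006,0.006,0.006,0.006,0.006,0.006]

```text
clock: 19.2
position: [546.5, 195.2, 469.1]
tcp_rot: [[0.854, 0.52, 0.003], [0.52, -0.854, -0.001], [0.002, 0.002, -1.0]]
force: [-2.1, -6.1, 5.4]
width: 11.0
```

Call:
send_rows:
  linear:
    - [0,0,0]
    - [0,0,0]
    - [0,0,0]
  turn: [0,0,0]
  jaw: [0.006,0.006,0.006]

```text
clock: 19.45
position: [546.2, 195.0, 468.8]
tcp_rot: [[0.854, 0.52, 0.003], [0.52, -0.854, -0.001], [0.002, 0.002, -1.0]]
force: [-1.7, -6.2, 5.4]
width: 11.6
```

```bash
python3 -c "
from h import *
go((440,130.5,280),31.3)
s=bot.sense();p=s['position'];u=np.array([.854,.52])
dx=(p[:2]-[444.2,133])@u; dz=p[2]-281; print(dx,dz, np.degrees(np.arctan2(dz+12.5,220-dx))-3.26, np.hypot(dz+12.5,220-dx))
shot('p_s.png','scene',230,60,120,150,5)
shot('p_t.png','top',200,120,130,130,5)
shot('p_h.png','scene',340,200,120,110,5)"
```

```text
clk 19.45 pos [546.2045 194.9668 468.8033] yaw 31.31412956741511 w 11.560411566700509 F [-1.6602 -6.1681  5.428 ]
lin m [-0.1247 -0.0006  0.1885] turn 0.01
119.33459107266032 187.80327971052765 60.057500570864704 224.1761102733795
```

View pics/p_s.png

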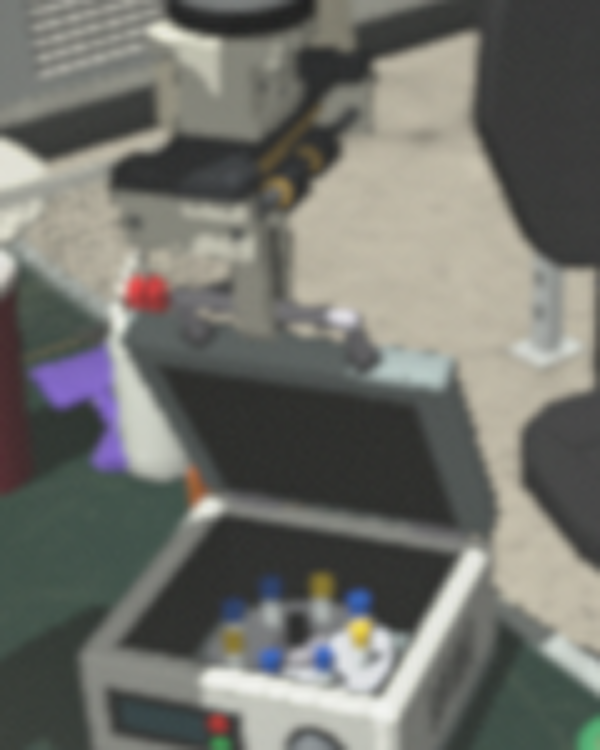

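View pics/p_h.png

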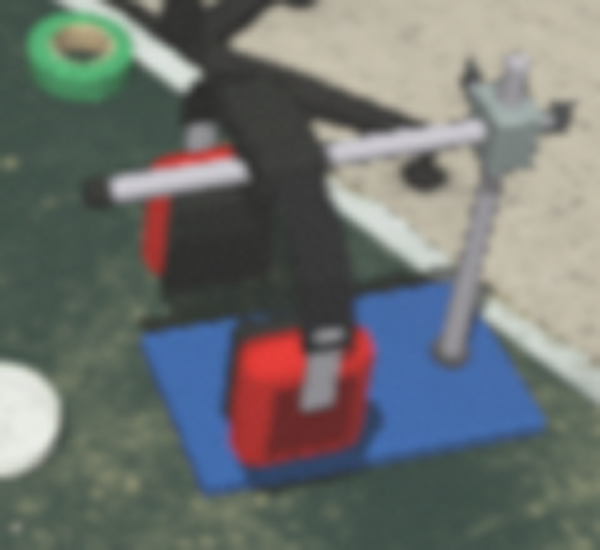

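```bash
python3 -c "
from h import *
u=np.array([.854,.52]);v=np.array([-.52,.854]);H=np.array([444.2,133])+220*u
def L(th,l,h,w):
  a=np.radians(th); x=-l*np.cos(a)+h*np.sin(a); z=100+l*np.sin(a)+h*np.cos(a)
  return (proj('s',np.r_[H+x*u+w*v,z])-[230,60])*5
for th in(55,60,65): print(th,'bar',L(th,220,12.5,50),L(th,220,12.5,-50),'under-edge',L(th,184,0,100),L(th,184,0,-100),'top-edge',L(th,184,25,100),L(th,184,25,-100))
"; python3 -c "
import cv2;a=cv2.imread('pics/top0.png')"
```

```text
55 bar [169.5774 319.1543] [340.8313 343.4658] under-edge [103.2372 357.9628] [436.8947 407.625 ] top-edge [115.9825 319.2741] [448.0903 366.7861]
60 bar [180.5099 290.2774] [350.8733 313.7309] under-edge [111.8571 333.68  ] [444.3347 381.9554] top-edge [125.736  297.3485] [456.1122 343.517 ]
65 bar [192.104  263.6975] [361.3665 286.3275] under-edge [121.1712 310.9989] [452.1197 357.9203] top-edge [136.012  277.3752] [464.3381 322.259 ]
```

View pics/p_t.png

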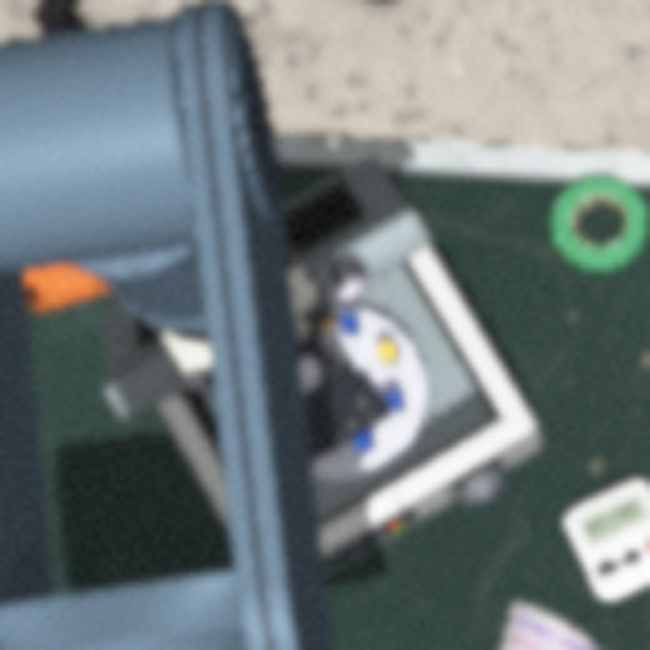

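Call:
send_rows:
  linear:
    - [0,0,0]
    - [0,0,0]
    - [0,0,0]
    - [0,0,0]
    - [0,0,0]
    - [0,0,0]
    - [0,0,0]
    - [0,0,0]
    - [0,0,0]
    - [0,0,0]
    - [0,0,0]
    - [0,0,0]
  turn: [0,0,0,0,0,0,0,0,0,0,0,0]
  jaw: [0.006,0.006,0.006,0.006,0.006,0.006,0.006,0.006,0.006,0.006,0.006,0.006]

```text
clock: 20.6
position: [546.1, 194.9, 468.8]
tcp_rot: [[0.854, 0.52, 0.003], [0.52, -0.854, -0.001], [0.002, 0.002, -1.0]]
force: [-1.9, -6.9, 5.0]
width: 11.5
```

```bash
python3 -c "
from h import *
go((440,130.5,280),31.3)
shot('q_s.png','scene',0,0,640,400,1)"
```

```text
clk 20.6 pos [546.1471 194.9072 468.7811] yaw 31.309725438351634 w 11.451875364415466 F [-1.9496 -6.9199  5.0037]
lin m [-0.1246 -0.0006  0.1885] turn 0.01
```

View pics/q_s.png

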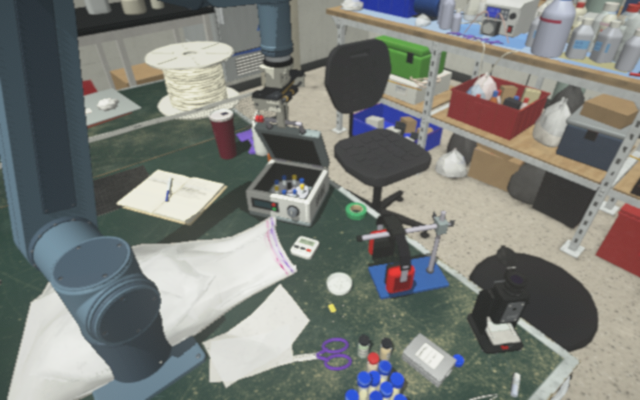

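Everything is steady: the defenders hang on the rod at about (395, 250), the lid is held open at about (300, 145), and the bystanders have not moved.

```bash
python3 -c "
from plant import bot
print(bot.sign_off())"
```

```text
the job is handed in; nothing more can be done
None
```

The ear defenders hang by the crown pad over the retort stand's rod, close to the requested point, and the gripper has let go of them. I then lifted the mill's lid by its handle, and the arm is still holding it about 60 degrees open. The job was handed in at 20.6 s.

**Lid angle:** the arm pose gives about 60 degrees and the camera image about 59. The lid did not move over a further second of holding.

**Grip and forces:** the grip is set to 20 N, with about 9 N on the wrist. That includes a steady sideways load of about 7 N that I did not remove.

**Disagreements:** the handle bar was about 4–5 mm further in than my camera estimate, so I shifted the arm to relieve the load before lifting. The arc radius I measured came out at 224 mm against the expected 220 mm, probably because the bar slid slightly in the fingers.

**Bystanders:** by eye in the last picture, the timer, petri dish and vials are where they started.

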